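Sort five loose spares into the parts trays by kind

ROBOT

A 6-joint arm with a two-finger parallel gripper is mounted at the origin on a cart in front of the work surface, level with it; the furniture and walls round the work are solid. World frame = base frame: x ahead of the robot, y to its left, z up, the work surface at z = 0. Lengths are in mm, angles in degrees, forces in N, time in s.
With the tool pointing down it reaches from about 300 to 850 mm from the base axis. Payload 4.2 kg.
Tool frame: the origin (TCP) lies at the very end of the fingers, on their centre line; the grasp point (between the pads) lies 19 mm behind it (env.tcp_to_grasp is the distance from the TCP to the grasp point, in mm); z points along the fingers, y is the line along which they close (so a half turn about z gives the same grasp; the last joint's range is limited). The gripper opens to 91 mm and grips with 3 to 60 N. Pads are 32 mm wide; open, the fingers measure 118 mm over their backs; the gripper's body (76 mm by 178 mm) begins 60 mm behind the grasp point.
Start: joints at [-71.792, 18.312, 89.639, -0, 72.044, -1.146], TCP at [190.566, -542.52, 213.976] pointing down, gripper open.
Joint ranges: [-177.97, 177.97], [-48.28, 115.42], [12.27, 149.76], [-77.06, 257.06], [2.81, 150.46], [-146.56, 146.56]. Speed limits (degrees/s): [147.25, 147.25, 180, 180, 180, 180].

INTERFACE

Orientations are given as [roll, pitch, yaw] about the fixed x, y, z axes, in that order (R = Rz(yaw) Ry(pitch) Rx(roll)).
In Python, from workcell import env gives the robot as it stands.
- The arm moves only by the tool move_arm, never from a script. Its argument "plan" is a list of rows, each a list of 3 entries, a list of its own where there are three numbers: the shift along the world's x, y, z in cm, then the turn about the world's z in degrees, then the closure, from 0 (fully open) to 1 (shut). In form: [[[x, y, z], turn, claw], ...]. A call has 1 to 5 rows; each row shifts and turns the commanded pose from where the row before left it; what a row does not reach is not made up. A row lasts 1/10 s, in which the tool goes at most 50 mm and 8.59 degrees, less where a joint would pass 70% of its speed; a pose out of reach is approached as far as the arm can. A call is refused whole if a number of a shift passes 5 or a number of a turn 8.59, either way. A call with a gripper value outside its range is refused whole. The fingers move at their own pace and stop on an object; "squeeze" is the grip in N (left out, the last holds). Time passes only in rows, so rows that do not move let the fingers close. It gives the time, the measured TCP pose, the force, the opening and the grip force at its end, in the units of the state.
- env.state(): the state, without advancing time (a new reading comes with each control period).
- env.grab_frame(name): name is "side" or "top"; returns a dict with "frame" (400x640x3 uint8, red, green, blue), "z_map" (400x640 float32, mm along the optical axis (not along the pixel's ray), 0 where there is no reading), "fovy" (degrees; the focal length in pixels is half the picture's height over the tangent of half this angle, whatever the lens; pixels are square), "cx", "cy" (the principal point, pixels), "D" ([k1, k2, p1, p2, k3] as OpenCV has them; the pictures are not rectified), "position" and "orientation" of the camera in the world. Camera axes: x right, y down, z forward; pixel columns grow to the right and rows downward; lengths in mm; the calibration is good to about 2 mm. A picture is of the moment at which its call begins.
- env.job_done(): hands the job in; it is judged then, once.
Trained networks look in a picture, given as the dict that the camera call returned (one of the last four; its "shot" number tells which), for a name from the list of things; names that differ only in an ending like _2 or _b are one class to them, and where a whole thing is asked for, a point or a joint stands for the part that bears it (a point fixed in the world has none). Each returns a list of dicts, best first, with "score" (0 to 1); they miss things now and then, are a little off and sometimes report something else, mostly with a low value. They report only what shows in the picture. A call takes as long as a camera call.
- env.search_frame(picture, label): "point" ([column, row] in pixels, amid what is visible of it).
- env.landmark_of(picture, label): "point" ([column, row] in pixels: a listed point, or the origin of a listed thing).
The state is a dict: "time_s": time; "qpos": joint angles; "qvel": joint speeds; "effort": joint torques, N m; "ee_pos": TCP position; "ee_rot": TCP orientation; "force": force on the tool from outside, world axes, zero at the start; "torque": the same for the moment, N m; "gripper_width": finger opening in mm; "gripper_force": force on a finger pad.
Only numpy, scipy, OpenCV 4.12 (cv2) and the standard library are available. Lean on these libraries where they do the work, as an engineer would, in place of code of your own. Each camera call takes 0.05 s, during which the arm holds its last target. There are 200 camera calls.

TASK

Sort the five loose spares on the bench into the trays by kind: the two shaft parts (the jaw coupling and the linear ball bush) go in the round steel dish, the capacitor and the heat sink both go in the square tray, and the terminal block goes in the long narrow tray. Set each one down right way up as it stands now, resting flat on the floor of its tray, and leave the notepad and the glue tube where they are.

Things in the scene. Friction and masses are not known exactly. Their poses are not given: they have to be found in the camera images.
- coupling: jaw shaft coupling: small upright cylinder, silver-white with a red band round its middle and a bore in its top, 25 mm diameter, 34 mm tall, loose. Origin at the centre of its underside, z up along its axis.
- linear_bearing: linear ball bush: the smallest part, a plain silvery upright sleeve with a dark bore, 19 mm diameter, 29 mm tall, loose. Origin at the centre of its underside, z up along its axis.
- capacitor: large can capacitor: upright blue cylinder with two screw terminals on top, 35 mm diameter, body 53 mm tall (56 mm with the terminals), loose. Origin at the centre of its underside, z up along its axis.
- heat_sink: aluminium heat sink lying on its flat base with upright fins: 40 mm along its x (across the fins; grip it over this width), 60 mm along its y (the way the fins run), 26 mm tall, loose. Origin at the centre of its underside.
- terminal_block: white six-way screw terminal block lying screws up: 22 mm along its x (grip it over this width), 62 mm along its y, 16 mm tall, loose. Origin at the centre of its underside.
- square_tray: square grey open tray, 140 x 140 mm outside, 14 mm tall, 4 mm walls and 4 mm floor (inside 132 x 132 mm, floor top 4 mm above its origin), fixed to the bench. Origin at the centre of its underside, x and y along its sides.
- long_tray: long narrow grey open tray, 156 mm along its x, 84 mm along its y outside, 14 mm tall, 4 mm walls and 4 mm floor (inside 148 x 76 mm, floor top 4 mm above its origin), fixed to the bench. Origin at the centre of its underside.
- round_dish: round steel parts dish, 132 mm diameter at the rim, 14 mm tall, sides sloping in slightly to a flat inner floor of about 112 mm diameter whose top is 4 mm above its origin, fixed to the bench. Origin at the centre of its underside.
- test_pad: bystander: small paper notepad with a blue binding, 70 x 103 mm, 12 mm thick, lying beyond the farthest tray; leave it alone. Origin at the centre of its underside.
- glue_tube: bystander: yellow and white glue tube with a red cap, 31 x 95 mm, 24 mm tall, lying at the left in front of the test fixture (a fixed press standing on the bench, its front at about x = 0.46 m and its right side at about y = 0.14 m, its frame well over 0.23 m tall: keep the arm and gripper off it when carrying parts past); leave it alone. Origin at the centre of its underside.

How it is judged (in metres and radians):
At the end, for the whole second after the job is handed in: Each part in its tray, upright within 0.1 rad, origin 1-8 mm above the bench, at rest, released. Distance from tray centre: dish parts under 55 mm; square tray parts under 60 mm along each side; terminal block under 68 mm lengthwise, 33 mm across. Notepad and glue tube moved under 20 mm (horizontal distance between each of coupling, linear_bearing and round_dish below 0.055 m and x of capacitor in the frame of square_tray between -0.06 and 0.06 m and y of capacitor in the frame of square_tray between -0.06 and 0.06 m and x of heat_sink in the frame of square_tray between -0.06 and 0.06 m and y of heat_sink in the frame of square_tray between -0.06 and 0.06 m and x of terminal_block in the frame of long_tray between -0.068 and 0.068 m and y of terminal_block in the frame of long_tray between -0.033 and 0.033 m and height (world z) of coupling between 0.001 and 0.008 m and angle between each of coupling, linear_bearing, capacitor, heat_sink, terminal_block's own z axis and vertical below 0.1 rad and linear speed of each of coupling, linear_bearing, capacitor, heat_sink, terminal_block below 0.01 m/s and angular speed of each of coupling, linear_bearing, capacitor, heat_sink, terminal_block below 0.1 rad/s and height (world z) of linear_bearing between 0.001 and 0.008 m and height (world z) of capacitor between 0.001 and 0.008 m and height (world z) of heat_sink between 0.001 and 0.008 m and height (world z) of terminal_block between 0.001 and 0.008 m and distance of each of test_pad, glue_tube from where it was at the start of the episode below 0.02 m); the robot touches nothing.
It fails at once if the notepad or the glue tube is pushed away or tipped (distance of any of test_pad, glue_tube from where it was at the start of the episode above 0.03 m or angle between any of test_pad, glue_tube's own z axis and vertical above 0.3 rad).
It also fails if it takes over 125 s, if anything falls off the work surface, if the arm or the gripper's body presses on something with over 40 N, if the wrist force passes 120 N, or if a joint passes its speed limit or range.

## Working session

There is one attempt and no reset: what is moved stays moved. The work goes in short steps, Python scripts to look and compute and a tool call to move; the robot and the scene stay as the last step left them, time stands still between calls to the robot, and variables do not carry over. Pictures are saved under pics/ and viewed, at most 14 in all, crops included, and the job is handed in when it is done.

Besides the shell and the picture viewer there is one more tool, called after "Emit:" by a JSON object that holds its "api" and its "payload", one argument or row to a line. move_arm: Moves the arm, as the interface text tells. Its arguments: {"type":"object","properties":{"plan":{"type":"array","items":{"type":"array"}},"squeeze":{"type":"number"}},"required":["plan"]}

```bash
mkdir -p pics; ls; cat > h.py <<'E'
import numpy as np, cv2
from workcell import env
from scipy.spatial.transform import Rotation as R
def cam(p):
    h=p["frame"].shape[0]; f=h/2/np.tan(np.radians(p["fovy"])/2)
    K=np.array([[f,0,p["cx"]],[0,f,p["cy"]],[0,0,1]]); o=np.array(p["orientation"],float)
    M=o if o.shape==(3,3) else (R.from_euler('xyz',o,degrees=True).as_matrix() if o.size==3 else None)
    return K,np.array(p["D"],float),M,np.array(p["position"],float)
def cloud(p):
    K,D,M,t=cam(p); h,w=p["z_map"].shape
    uv=np.stack(np.meshgrid(np.arange(w),np.arange(h)),-1).reshape(-1,1,2).astype(np.float64)
    n=cv2.undistortPoints(uv,K,D).reshape(h,w,2)
    P=np.dstack([n,np.ones((h,w))])*p["z_map"][...,None]
    W=P@M.T+t; W[p["z_map"]==0]=np.nan; return W
def ray(p,uv):
    K,D,M,t=cam(p); n=cv2.undistortPoints(np.array(uv,float).reshape(1,1,2),K,D).ravel()
    return t,M@np.array([n[0],n[1],1])
def atz(p,uv,z):
    t,d=ray(p,uv); return t+d*(z-t[2])/d[2]
def tri(p,u,q,v):
    a,d=ray(p,u); b,e=ray(q,v); s=np.linalg.lstsq(np.c_[d,-e],b-a,rcond=None)[0]
    return (a+d*s[0]+b+e*s[1])/2, np.linalg.norm(a+d*s[0]-b-e*s[1])
def save(p,n): cv2.imwrite('pics/'+n,p["frame"][...,::-1])
names="coupling linear_bearing capacitor heat_sink terminal_block square_tray long_tray round_dish test_pad glue_tube".split()
E
python3 - <<'E'
from h import *
np.set_printoptions(precision=1,suppress=True)
ps={n:env.grab_frame(n) for n in("side","top")}
for n,p in ps.items():
    save(p,n+'0.png'); print(n,p["position"],p["orientation"],p["fovy"],p["D"],p["cx"],p["cy"],(p["z_map"]>0).mean())
    C=cloud(p)
    for l in names:
        for d in env.search_frame(p,l)[:2]:
            u,v=np.round(d["point"]).astype(int); print(l,d["score"],(u,v),C[min(v,399),min(u,639)])
        for d in env.landmark_of(p,l)[:1]: print("   lm",d["score"],np.array(d["point"]),atz(p,d["point"],0))
print(env.state())
E
```

```text
pics
side [189.8 848.4 468.8] [-113.8    0.1 -155.2] 56.49983640803469 [-0.1  0.   0.   0.   0. ] 319.41831231520536 196.8740657284394 0.9959296875
   lm 0.52 [382.7 219.1] [413.2 -49.5   0. ]
   lm 0.51 [367.9 226.4] [437.3   7.7   0. ]
capacitor 0.73 (np.int64(361), np.int64(262)) [381.9 229.9  38.7]
   lm 0.62 [359.7 274. ] [386.9 218.5   0. ]
heat_sink 0.78 (np.int64(344), np.int64(212)) [510.6  -5.1  21.8]
   lm 0.44 [340.8 213.4] [531.3 -34.6   0. ]
terminal_block 0.5 (np.int64(367), np.int64(246)) [401.2 128.1  15.6]
   lm 0.48 [366.  250.5] [404.2 123.6   0. ]
square_tray 0.79 (np.int64(401), np.int64(177)) [ 441.  -379.4    5.4]
square_tray 0.19 (np.int64(359), np.int64(264)) [385.1 232.8  34.7]
   lm 0.72 [400.8 180.4] [ 436.8 -360.6    0. ]
   lm 0.77 [383.8 198. ] [ 449.6 -189.6    0. ]
   lm 0.45 [400.9 180.4] [ 436.5 -360.7    0. ]
glue_tube 0.83 (np.int64(329), np.int64(303)) [399.7 353.7  20.2]
   lm 0.58 [332.2 308.4] [397.6 343.    0. ]
top [455.9 -21.8 970.2] [-172.5    0.9  -89.8] 57.58972551406055 [-0.  0.  0.  0.  0.] 314.79723967100847 197.1532953207964 0.99611
[... 629 characters left out ...]
64(247)) [ 451.  -194.6    3.4]
   lm 0.57 [382.5 247.4] [ 449.9 -186.     0. ]
test_pad 0.75 (np.int64(325), np.int64(121)) [793.  -34.2   9. ]
   lm 0.69 [326.6 119. ] [801.9 -38.7   0. ]
glue_tube 0.67 (np.int64(179), np.int64(264)) [405.  344.   24.9]
   lm 0.91 [183.7 267.7] [394.1 340.5   0. ]
{'time_s': 2.1, 'qpos': array([-71.8,  18.3,  89.6,   0. ,  72. ,  -1.1]), 'qvel': array([ 0. , -0. ,  0.1, -0.1, -0. , -0. ]), 'effort': array([ -0. , -41.2, -23.2,   0.1,   0. ,   0. ]), 'ee_pos': array([ 190.6, -542.5,  214. ]), 'ee_rot': array([180. ,  -0. ,  19.4]), 'force': array([ 0.2, -0.7,  1.1]), 'torque': array([-0.,  0.,  0.]), 'gripper_force': 0.0, 'gripper_width': 91.22802031283477}
```

View both.

View pics/top0.png

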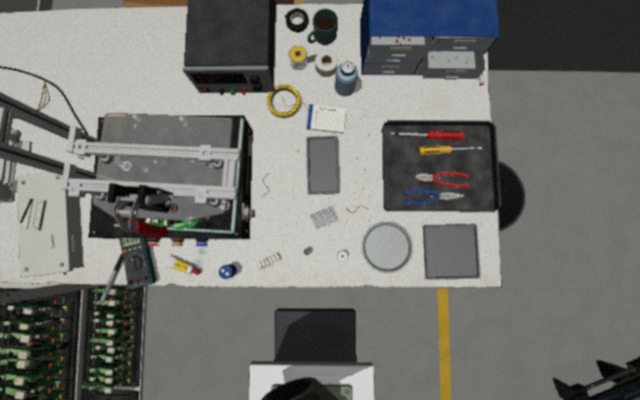

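View pics/side0.png

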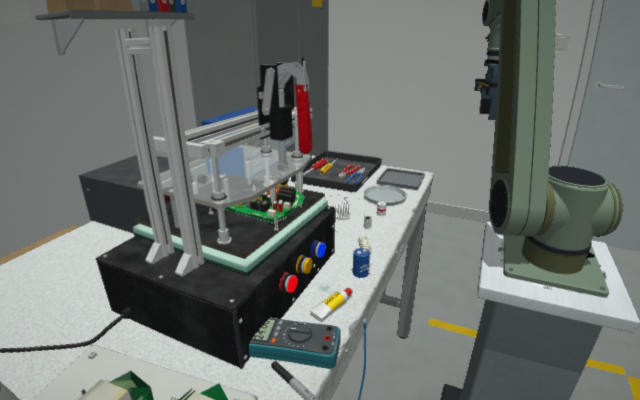

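```bash
cat > m.py <<'E'
from h import *
np.set_printoptions(precision=1,suppress=True)
G=dict(coupling=(430,-77,34),linear_bearing=(445,8,29),capacitor=(390,210,54),heat_sink=(530,-36,26),terminal_block=(410,115,16),round_dish=(450,-189,14),square_tray=(440,-365,14),long_tray=(662,-28,14))
def meas(p,l,g,zmin=8,r=None):
    C=cloud(p); r=r or (55 if g[2]>14 else 110)
    m=np.isfinite(C[...,0])&(np.hypot(C[...,0]-g[0],C[...,1]-g[1])<r)
    b=m&(abs(C[...,2])<6); A=C[b]; z0=np.median(A[:,2]) if b.any() else 0
    k=m&(C[...,2]>zmin); 
    if k.sum()<3: return print(l,"few",k.sum())
    Q=C[k]; zt=np.percentile(Q[:,2],90); T=Q[Q[:,2]>zt-8] if g[2]>14 else Q
    rc=cv2.minAreaRect(T[:,:2].astype(np.float32)); v,u=np.nonzero(k)
    print(l,"n",len(Q),"bench z %.1f top %.1f"%(z0,zt),"mean",T[:,:2].mean(0),"mid",(T[:,:2].min(0)+T[:,:2].max(0))/2,"rect c",np.array(rc[0]),np.array(rc[1]),"ang %.1f"%rc[2],"px",u.mean().round(1),v.mean().round(1))
E
python3 - <<'E'
from m import *
for n in("top","side"):
    p=env.grab_frame(n); print(n)
    for l,g in G.items(): meas(p,l,g)
    if n=="top":
        f=cv2.resize(p["frame"][195:285,210:480],None,fx=2.9,fy=2.9,interpolation=cv2.INTER_CUBIC); cv2.imwrite('pics/c1.png',f[...,::-1])
E
```

```text
top
coupling n 78 bench z -0.5 top 35.3 mean [428.3 -75.7] mid [428.2 -75.7] rect c [428.2 -75.7] [20.3 22.9] ang 0.2 px 342.4 255.6
linear_bearing n 32 bench z -0.6 top 31.0 mean [439.1  14.8] mid [439.1  14.9] rect c [439.2  14.8] [16.3 16.4] ang 44.9 px 306.0 251.5
capacitor n 216 bench z -0.2 top 55.0 mean [389.4 215. ] mid [389.1 215. ] rect c [389.  215.1] [32.  33.6] ang 1.1 px 227.3 270.8
heat_sink n 248 bench z -0.3 top 27.3 mean [528.4 -28.1] mid [528.1 -28.5] rect c [528.1 -28.1] [38.5 59.2] ang 22.7 px 322.3 217.1
terminal_block n 165 bench z -0.4 top 17.0 mean [413.6 113.3] mid [415.1 114. ] rect c [412.9 113.9] [21.  57.9] ang 26.6 px 268.5 261.0
round_dish n 575 bench z 0.6 top 27.3 mean [ 458.8 -205.4] mid [ 473.2 -189.7] rect c [ 448.9 -204.6] [173.  198.1] ang 49.8 px 390.9 244.1
square_tray n 578 bench z 1.5 top 25.2 mean [ 448.9 -358.8] mid [ 457.8 -345.6] rect c [ 457.2 -344.6] [178.6 179.6] ang 1.4 px 449.9 247.9
long_tray n 410 bench z 0.5 top 17.1 mean [676.2 -26.7] mid [662.2 -27.5] rect c [662.4 -25.4] [ 89.3 218.1] ang 88.7 px 322.3 162.4
side
coupling n 10
[... 247 characters left out ...]
20.4
capacitor n 431 bench z -0.3 top 53.3 mean [385.6 219. ] mid [386.4 214.7] rect c [385.6 216.3] [33.5 33.7] ang 50.8 px 361.1 261.0
heat_sink n 122 bench z 0.9 top 27.7 mean [524.1 -25.6] mid [525.1 -28.9] rect c [526.8 -29.1] [38.1 62.4] ang 23.3 px 342.8 209.0
terminal_block n 126 bench z 0.2 top 17.2 mean [411.6 113.8] mid [412.6 112. ] rect c [411.9 112.7] [19.7 59.9] ang 29.2 px 364.5 242.4
round_dish n 363 bench z 1.4 top 23.3 mean [ 467.7 -211.5] mid [ 470.8 -189.7] rect c [ 446.5 -206.6] [173.2 199.6] ang 50.3 px 380.5 190.3
square_tray n 322 bench z 3.5 top 17.8 mean [ 453.2 -344.8] mid [ 455.9 -346.6] rect c [ 456.1 -346.5] [181.8 179.5] ang 89.0 px 395.5 177.6
long_tray few 0
```

View pics/c1.png

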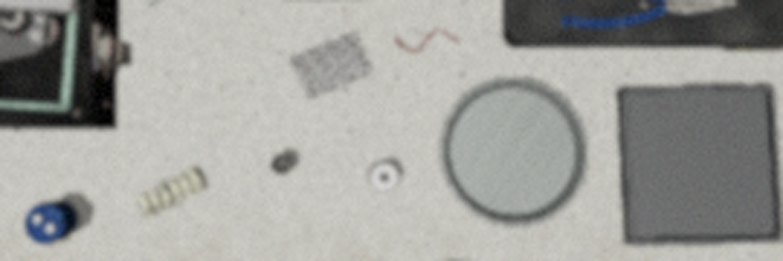

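```bash
python3 - <<'E'
from m import *
p=env.grab_frame("top"); q=env.grab_frame("side"); C=cloud(p)
print("dish",atz(p,(387.2,246.4),10),"sq",atz(p,(450.7,250.9),10))
for n,pp in(("top",p),("side",q)):
  Cx=cloud(pp)
  for l,x,y,hx,hy in(("dish",450,-191,75,75),("sq",440,-365,80,80),("long",662,-28,90,55)):
    m=(abs(Cx[...,0]-x)<hx)&(abs(Cx[...,1]-y)<hy)&(Cx[...,2]>9)&(Cx[...,2]<19)
    T=Cx[m][:,:2].astype(np.float32)
    fl=(np.hypot(Cx[...,0]-x,Cx[...,1]-y)<30)
    if len(T)>4: rc=cv2.minAreaRect(T); print(n,l,len(T),np.array(rc[0]),np.array(rc[1]),rc[2],(T.min(0)+T.max(0))/2, "floor z",np.nanmedian(Cx[fl][:,2]))
m=(C[...,0]>400)&(C[...,0]<560)&(C[...,1]>100)&(C[...,1]<320)&(C[...,2]>70)
Q=C[m]; print(Q.min(0),Q.max(0)); N=Q[Q[:,2]<140]; print(N.min(0),N.max(0))
E
```

```text
dish [ 452.6 -196.6   10. ] sq [ 441.  -362.6   10. ]
top dish 405 [ 451.6 -195.3] [131.  129.5] 89.95608520507812 [ 451.6 -195.3] floor z 3.3707802559690094
top sq 452 [ 440.9 -364.4] [144.5 142.3] 1.2420458793640137 [ 441.4 -364. ] floor z 3.5421215147723046
top long 347 [670.2 -25.7] [160.8  85.2] 1.8886104822158813 [670.3 -25.8] floor z 3.70971196823308
side dish 222 [ 449.5 -196.4] [129.8 134.7] 13.292986869812012 [ 448.4 -196.1] floor z -768.5543765263968
side sq 223 [ 437.1 -363.9] [147.  142.4] 89.76431274414062 [ 437.  -363.9] floor z -772.8512736357488
[454.  132.5  70.1] [560.  320.  429.9]
[454.  149.1  70.1] [560. 320. 140.]
```

Emit:
{"api": "move_arm", "payload": {
  "plan": [
    [[2.6,4,0],8.5,0],
    [[2.6,4,0],8.5,0],
    [[2.6,4,0],8.5,0],
    [[2.6,4,0],8.5,0],
    [[2.6,4,0],8.5,0]
  ],
  "squeeze": 30
}}

```text
time_s: 2.8
ee_pos: [321.3, -340.9, 214.2]
ee_rot: [180.0, 0.0, 62.2]
force: [1.4, -0.0, 0.1]
gripper_width: 91.0
gripper_force: 0.0
```

Emit:
{"api": "move_arm", "payload": {
  "plan": [
    [[2.6,4,0],8.5,0],
    [[2.6,4,0],8.5,0],
    [[2.6,4,0],8.5,0],
    [[2.6,4,0],8.5,0],
    [[2.6,4,0],8.5,0]
  ]
}}

```text
time_s: 3.3
ee_pos: [451.4, -140.7, 214.3]
ee_rot: [180.0, 0.0, 104.7]
force: [0.4, -0.6, 0.2]
gripper_width: 91.0
gripper_force: 0.0
```

Emit:
{"api": "move_arm", "payload": {
  "plan": [
    [[2.5,3.7,0],8.3,0],
    [[2.5,3.7,0],0,0],
    [[2.5,3.8,0],0,0],
    [[0,0,-4.5],0,0],
    [[0,0,-4.5],0,0]
  ]
}}

```text
time_s: 3.8
ee_pos: [527.5, -29.1, 124.0]
ee_rot: [179.8, 0.1, 112.8]
force: [-0.3, -0.0, -0.6]
gripper_width: 91.5
gripper_force: 0.0
```

Emit:
{"api": "move_arm", "payload": {
  "plan": [
    [[0,0,-3],0,0],
    [[0,0,-3],0,0],
    [[0,0,-2],0,0],
    [[0,0,-1.5],0,0],
    [[0,0,0],0,0]
  ]
}}

```text
time_s: 4.3
ee_pos: [524.0, -30.4, 27.1]
ee_rot: [-179.8, -0.1, 112.7]
force: [-0.3, -0.0, 0.3]
gripper_width: 91.1
gripper_force: 0.0
```

Emit:
{"api": "move_arm", "payload": {
  "plan": [
    [[0.2,0.1,-1],0,0],
    [[0,0,-0.8],0,0],
    [[0,0,-0.4],0,0],
    [[0,0,0],0,0]
  ]
}}

```text
time_s: 4.7
ee_pos: [527.3, -29.5, 6.6]
ee_rot: [-180.0, -0.0, 112.7]
force: [0.7, -0.3, 0.2]
gripper_width: 91.0
gripper_force: 0.0
```

Emit:
{"api": "move_arm", "payload": {
  "plan": [
    [[0,0,-0.1],0,0.3],
    [[0,0,0],0,0.5],
    [[0,0,0],0,0.8],
    [[0,0,0],0,0.8],
    [[0,0,0],0,0.8]
  ]
}}

```text
time_s: 5.2
ee_pos: [527.6, -29.5, 6.1]
ee_rot: [180.0, 0.0, 112.7]
force: [-0.8, -0.5, -0.6]
gripper_width: 54.3
gripper_force: 0.0
```

Emit:
{"api": "move_arm", "payload": {
  "plan": [
    [[0,0,0],0,0.8],
    [[0,0,0],0,0.8],
    [[0,0,0.5],0,0.8],
    [[0,0,1.5],0,0.8],
    [[0,0,3],0,0.8]
  ]
}}

```text
time_s: 5.7
ee_pos: [525.6, -29.4, 54.8]
ee_rot: [-179.7, -0.1, 112.7]
force: [0.2, 0.9, -2.4]
gripper_width: 38.7
gripper_force: 36.0
```

Emit:
{"api": "move_arm", "payload": {
  "plan": [
    [[0,0,3],0,0.8],
    [[-1.1,-3.8,1],-7,0.8],
    [[-1.1,-3.8,0],-7,0.8],
    [[-1.1,-3.8,0],-7.5,0.8],
    [[-1.1,-3.8,0],0,0.8]
  ]
}}

```text
time_s: 6.2
ee_pos: [482.9, -182.7, 96.4]
ee_rot: [180.0, 0.0, 91.1]
force: [1.6, 0.5, -0.4]
gripper_width: 38.5
gripper_force: 36.0
```

Emit:
{"api": "move_arm", "payload": {
  "plan": [
    [[-1.1,-3.8,0],0,0.8],
    [[-1.1,-3.8,0],0,0.8],
    [[-1.1,-3.8,0],0,0.8],
    [[-1.1,-3.9,0],0,0.8],
    [[0,0,0],0,0.8]
  ]
}}

```text
time_s: 6.7
ee_pos: [438.6, -338.9, 96.2]
ee_rot: [180.0, 0.1, 90.9]
force: [0.8, 1.6, -1.6]
gripper_width: 38.7
gripper_force: 36.0
```

```bash
python3 - <<'E'
from m import *
q=env.grab_frame("side"); save(q,'s1.png'); C=cloud(q)
m=(abs(C[...,0]-438)<30)&(abs(C[...,1]+337)<45)&(C[...,2]>40)&(C[...,2]<130)
Q=C[m]; print(len(Q),Q.min(0),Q.max(0),np.percentile(Q[:,2],[1,5,25,50]))
v,u=np.nonzero(m); f=q["frame"][100:240,330:470]; cv2.imwrite('pics/c2.png',cv2.resize(f,None,fx=4,fy=4)[...,::-1])
E
```

```text
215 [ 408.2 -369.9   89.3] [ 464.9 -305.1  129.8] [ 89.7  92.3 101.1 110.8]
```

View pics/c2.png

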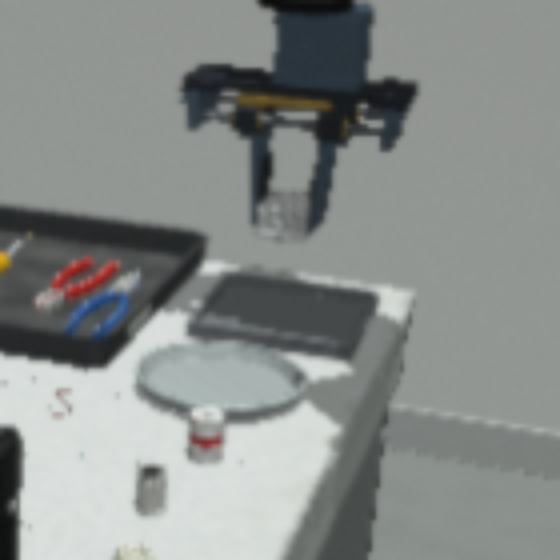

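The crop shows the heat sink held level between the fingers (around 285,215 in the crop), above the square tray; its underside is at z≈90.

Emit:
{"api": "move_arm", "payload": {
  "plan": [
    [[0,0,-4],0,0.8],
    [[0,0,-2.5],0,0.8],
    [[0,0,-1.2],0,0.8],
    [[0,0,-0.5],0,0.8],
    [[0,0,0],0,0.8]
  ]
}}

```text
time_s: 7.25
ee_pos: [440.0, -334.1, 14.1]
ee_rot: [180.0, -0.0, 91.2]
force: [1.3, -0.5, -1.3]
gripper_width: 38.8
gripper_force: 36.0
```

Emit:
{"api": "move_arm", "payload": {
  "plan": [
    [[0,0,-0.2],0,0.8],
    [[0,0,-0.1],0,0.8],
    [[0,0,0],0,0.8],
    [[0,0,0],0,0.8]
  ]
}}

```text
time_s: 7.65
ee_pos: [439.8, -334.7, 11.5]
ee_rot: [180.0, 0.0, 91.2]
force: [-0.6, -0.2, -0.1]
gripper_width: 38.9
gripper_force: 36.0
```

Emit:
{"api": "move_arm", "payload": {
  "plan": [
    [[0,0,-0.1],0,0.8],
    [[0,0,0],0,0.8],
    [[0,0,0],0,0.8]
  ]
}}

```text
time_s: 7.95
ee_pos: [439.6, -334.6, 10.1]
ee_rot: [180.0, 0.0, 91.2]
force: [-0.2, -0.5, -0.3]
gripper_width: 38.9
gripper_force: 36.0
```

Emit:
{"api": "move_arm", "payload": {
  "plan": [
    [[0,0,0],0,0.45],
    [[0,0,0],0,0.35],
    [[0,0,0],0,0.35],
    [[0,0,0],0,0.35],
    [[0,0,1],0,0.35]
  ]
}}

```text
time_s: 8.45
ee_pos: [438.7, -333.8, 19.2]
ee_rot: [-179.9, -0.1, 91.2]
force: [-0.8, 0.5, 0.0]
gripper_width: 59.5
gripper_force: 0.0
```

Emit:
{"api": "move_arm", "payload": {
  "plan": [
    [[0,0,4],0,0.35],
    [[0,0,4],0,0.35],
    [[-0.3,4.5,0],0,0.4],
    [[-0.3,4.5,0],0,0.4],
    [[-0.3,4.5,0],0,0.4]
  ]
}}

```text
time_s: 8.95
ee_pos: [430.5, -198.4, 101.1]
ee_rot: [179.9, 0.0, 91.1]
force: [0.9, 1.0, 0.2]
gripper_width: 54.9
gripper_force: 0.0
```

Emit:
{"api": "move_arm", "payload": {
  "plan": [
    [[-0.3,4.5,0],0,0.4],
    [[0,4.5,0],0,0.4],
    [[0,3.3,0],0,0.4],
    [[0,0,0],0,0.4],
    [[0,0,0],0,0.4]
  ]
}}

```text
time_s: 9.45
ee_pos: [427.9, -76.3, 100.6]
ee_rot: [179.9, 0.0, 91.3]
force: [-0.6, -0.7, -0.1]
gripper_width: 54.8
gripper_force: 0.0
```

Down to z≈6 over the coupling.

Emit:
{"api": "move_arm", "payload": {
  "plan": [
    [[0,0,-4],0,0.4],
    [[0,0,-3],0,0.4],
    [[0,0,-1.5],0,0.4],
    [[0,0,-0.8],0,0.4],
    [[0,0,0],0,0.4]
  ]
}}

```text
time_s: 9.95
ee_pos: [427.4, -77.4, 6.4]
ee_rot: [-179.9, -0.0, 91.1]
force: [-0.7, 0.1, 0.3]
gripper_width: 54.7
gripper_force: 0.0
```

Emit:
{"api": "move_arm", "payload": {
  "plan": [
    [[0,0,0],0,0.9],
    [[0,0,0],0,0.9],
    [[0,0,0],0,0.9],
    [[0,0,0],0,0.9],
    [[0,0,0],0,0.9]
  ],
  "squeeze": 25
}}

```text
time_s: 10.45
ee_pos: [428.0, -76.6, 7.5]
ee_rot: [179.9, 0.0, 91.2]
force: [-0.1, 0.7, 3.5]
gripper_width: 24.6
gripper_force: 25.0
```

Emit:
{"api": "move_arm", "payload": {
  "plan": [
    [[0,0,1],0,0.9],
    [[0,0,3],0,0.9],
    [[0.5,-3.5,2],0,0.9],
    [[0.6,-3.5,0],0,0.9],
    [[0.6,-3.5,0],0,0.9]
  ]
}}

```text
time_s: 10.95
ee_pos: [445.2, -182.7, 68.6]
ee_rot: [179.9, 0.1, 91.2]
force: [-0.6, 0.5, -1.0]
gripper_width: 24.1
gripper_force: 25.0
```

Emit:
{"api": "move_arm", "payload": {
  "plan": [
    [[0.5,-3.5,0],0,0.9],
    [[0,0,-3],0,0.9],
    [[0,0,-1.7],0,0.9],
    [[0,0,-0.7],0,0.9],
    [[0,0,0],0,0.9]
  ]
}}

```text
time_s: 11.45
ee_pos: [449.2, -216.3, 12.8]
ee_rot: [-179.9, -0.0, 91.2]
force: [0.5, 0.2, -0.2]
gripper_width: 24.8
gripper_force: 25.0
```

Emit:
{"api": "move_arm", "payload": {
  "plan": [
    [[0,0,-0.1],0,0.9],
    [[0,0,0],0,0.9],
    [[0,0,0],0,0.9]
  ]
}}

```text
time_s: 11.75
ee_pos: [450.1, -216.6, 12.7]
ee_rot: [179.9, 0.0, 91.2]
force: [-0.0, -0.8, -0.5]
gripper_width: 24.3
gripper_force: 25.0
```

Emit:
{"api": "move_arm", "payload": {
  "plan": [
    [[0,0,-0.1],0,0.9],
    [[0,0,0],0,0.9],
    [[0,0,0],0,0.9]
  ]
}}

```text
time_s: 12.05
ee_pos: [450.0, -216.6, 11.5]
ee_rot: [179.9, 0.0, 91.2]
force: [0.0, 0.7, 4.7]
gripper_width: 24.4
gripper_force: 25.0
```

Emit:
{"api": "move_arm", "payload": {
  "plan": [
    [[0,0,0],0,0.65],
    [[0,0,0],0,0.55],
    [[0,0,0],0,0.55],
    [[0,0,1],0,0.55],
    [[0,0,4],0,0.5]
  ]
}}

```text
time_s: 12.55
ee_pos: [446.8, -215.2, 58.8]
ee_rot: [-179.6, -0.2, 91.2]
force: [0.7, -0.2, -0.2]
gripper_width: 44.7
gripper_force: 0.0
```

Emit:
{"api": "move_arm", "payload": {
  "plan": [
    [[0,0,3],0,0.45],
    [[-0.3,4.6,0],0,0.45],
    [[-0.3,4.6,0],0,0.45],
    [[-0.3,4.6,0],0,0.45],
    [[-0.2,4.6,0],0,0.45]
  ]
}}

```text
time_s: 13.05
ee_pos: [438.3, -31.1, 91.8]
ee_rot: [179.9, 0.0, 91.1]
force: [0.6, 0.6, 0.6]
gripper_width: 50.3
gripper_force: 0.0
```

Emit:
{"api": "move_arm", "payload": {
  "plan": [
    [[0,4.7,0],0,0.45],
    [[0,0,-4],0,0.45],
    [[0,0,-2],0,0.45],
    [[0,0,0],0,0.45]
  ]
}}

```text
time_s: 13.45
ee_pos: [436.5, 15.0, 29.5]
ee_rot: [-179.7, -0.0, 91.2]
force: [-0.3, 0.8, -1.0]
gripper_width: 50.2
gripper_force: 0.0
```

Emit:
{"api": "move_arm", "payload": {
  "plan": [
    [[0,0,-1.5],0,0.45],
    [[0,0,-1],0,0.45],
    [[0,0,0],0,0.45],
    [[0,0,0],0,0.45]
  ]
}}

```text
time_s: 13.85
ee_pos: [439.0, 14.2, 6.6]
ee_rot: [179.9, -0.0, 91.1]
force: [-0.3, 0.3, -0.1]
gripper_width: 50.2
gripper_force: 0.0
```

Emit:
{"api": "move_arm", "payload": {
  "plan": [
    [[0,0,0],0,0.95],
    [[0,0,0],0,0.95],
    [[0,0,0],0,0.95],
    [[0,0,0],0,0.95],
    [[0,0,0],0,0.95]
  ]
}}

```text
time_s: 14.35
ee_pos: [438.7, 14.5, 6.1]
ee_rot: [180.0, 0.0, 91.2]
force: [-0.6, 0.1, 1.7]
gripper_width: 18.4
gripper_force: 25.0
```

Emit:
{"api": "move_arm", "payload": {
  "plan": [
    [[0,0,1],0,0.95],
    [[0,0,4],0,0.95],
    [[0.2,-3.8,2],0,0.95],
    [[0.2,-3.8,0],0,0.95],
    [[0.2,-3.8,0],0,0.95]
  ]
}}

```text
time_s: 14.85
ee_pos: [445.2, -100.7, 77.7]
ee_rot: [179.8, 0.0, 91.2]
force: [0.3, 0.5, -0.4]
gripper_width: 18.5
gripper_force: 25.0
```

Emit:
{"api": "move_arm", "payload": {
  "plan": [
    [[0.3,-3.8,0],0,0.95],
    [[0.2,-3.7,0],0,0.95],
    [[0,0,-4],0,0.95],
    [[0,0,-2],0,0.95],
    [[0,0,-0.4],0,0.95]
  ]
}}

```text
time_s: 15.35
ee_pos: [447.8, -174.2, 10.4]
ee_rot: [-179.8, -0.1, 91.1]
force: [-0.7, 0.1, -0.2]
gripper_width: 18.0
gripper_force: 25.0
```

Emit:
{"api": "move_arm", "payload": {
  "plan": [
    [[0,0,0],0,0.95],
    [[0,0,-0.2],0,0.95],
    [[0,0,0],0,0.95],
    [[0,0,0],0,0.95]
  ]
}}

```text
time_s: 15.75
ee_pos: [450.2, -174.5, 10.9]
ee_rot: [179.9, 0.0, 91.2]
force: [-0.6, -1.2, 0.2]
gripper_width: 18.4
gripper_force: 25.0
```

Emit:
{"api": "move_arm", "payload": {
  "plan": [
    [[0,0,-0.1],0,0.95],
    [[0,0,0],0,0.95],
    [[0,0,0],0,0.95]
  ]
}}

```text
time_s: 16.05
ee_pos: [450.2, -174.6, 10.1]
ee_rot: [179.9, 0.0, 91.2]
force: [-0.7, 0.4, 6.5]
gripper_width: 18.3
gripper_force: 25.0
```

Emit:
{"api": "move_arm", "payload": {
  "plan": [
    [[0,0,0],0,0.75],
    [[0,0,0],0,0.6],
    [[0,0,0],0,0.6],
    [[0,0,0],0,0.6],
    [[0,0,1],0,0.6]
  ]
}}

```text
time_s: 16.55
ee_pos: [448.5, -174.1, 18.3]
ee_rot: [-179.8, -0.1, 91.2]
force: [-0.0, 0.2, 0.4]
gripper_width: 36.3
gripper_force: 0.0
```

Emit:
{"api": "move_arm", "payload": {
  "plan": [
    [[0,0,4],0,0.6],
    [[0,0,4],0,0.3],
    [[0,2,3],-8,0],
    [[0,4,0],-8,0],
    [[0,4,0],-8,0]
  ]
}}

```text
time_s: 17.05
ee_pos: [450.3, -74.9, 130.9]
ee_rot: [179.8, -0.1, 66.9]
force: [0.9, -0.3, -0.9]
gripper_width: 65.6
gripper_force: 0.0
```

Emit:
{"api": "move_arm", "payload": {
  "plan": [
    [[-0.8,3.8,0],-7.8,0],
    [[-0.8,3.8,0],-7.8,0],
    [[-0.8,3.8,0],-7.8,0],
    [[-0.7,3.7,0],-7.8,0],
    [[-0.7,3.7,0],-7.7,0]
  ]
}}

```text
time_s: 17.55
ee_pos: [411.7, 111.7, 129.8]
ee_rot: [180.0, -0.1, 28.6]
force: [0.3, -0.5, 1.0]
gripper_width: 91.3
gripper_force: 0.0
```

Emit:
{"api": "move_arm", "payload": {
  "plan": [
    [[0,0,-4],0,0],
    [[0,0,-4],0,0],
    [[0,0,-2],0,0],
    [[0,0,0],0,0],
    [[0,0,0],0,0]
  ]
}}

```text
time_s: 18.05
ee_pos: [412.7, 110.4, 29.7]
ee_rot: [180.0, -0.0, 28.9]
force: [0.4, -0.8, -0.2]
gripper_width: 90.9
gripper_force: 0.0
```

Emit:
{"api": "move_arm", "payload": {
  "plan": [
    [[0,0.3,-1.3],0,0],
    [[0,0,-1],0,0],
    [[0,0,-0.3],0,0],
    [[0,0,0],0,0],
    [[0,0,0],0,0.2]
  ]
}}

```text
time_s: 18.55
ee_pos: [412.6, 113.3, 3.5]
ee_rot: [180.0, -0.1, 28.9]
force: [0.9, -0.1, 0.6]
gripper_width: 85.6
gripper_force: 0.0
```

Emit:
{"api": "move_arm", "payload": {
  "plan": [
    [[0,0,0],0,0.6],
    [[0,0,0],0,0.6],
    [[0,0,0],0,0.6],
    [[0,0,0],0,0.6],
    [[0,0,0],0,0.6]
  ]
}}

```text
time_s: 19.05
ee_pos: [412.3, 113.3, 3.2]
ee_rot: [180.0, -0.0, 28.9]
force: [0.1, 0.2, 2.1]
gripper_width: 61.7
gripper_force: 25.0
```

Emit:
{"api": "move_arm", "payload": {
  "plan": [
    [[0,0,1],0,0.6],
    [[0,0,4],0,0.6],
    [[0,-3,3],7,0.6],
    [[0,-4.6,0],8,0.6],
    [[1,-4.4,0],8,0.6]
  ]
}}

```text
time_s: 19.55
ee_pos: [421.3, 2.5, 84.6]
ee_rot: [179.9, -0.1, 50.5]
force: [0.1, 1.8, -1.6]
gripper_width: 61.8
gripper_force: 25.0
```

Emit:
{"api": "move_arm", "payload": {
  "plan": [
    [[4.2,-1.9,0],8,0.6],
    [[4.7,0,0],8,0.6],
    [[4.7,0,0],8,0.6],
    [[4.7,0,0],8,0.6],
    [[4.5,0,0],8,0.6]
  ]
}}

```text
time_s: 20.05
ee_pos: [651.4, -15.8, 83.5]
ee_rot: [180.0, -0.0, 90.5]
force: [0.7, -0.8, -0.4]
gripper_width: 61.9
gripper_force: 25.0
```

Emit:
{"api": "move_arm", "payload": {
  "plan": [
    [[1.6,0,0],0,0.6],
    [[0,0,0],0,0.6]
  ]
}}

```text
time_s: 20.25
ee_pos: [667.7, -15.6, 82.8]
ee_rot: [179.9, -0.0, 90.1]
force: [0.5, -0.1, -0.2]
gripper_width: 62.0
gripper_force: 25.0
```

```bash
python3 - <<'E'
from m import *
p=env.grab_frame("top"); C=cloud(p); f=np.hstack([cv2.resize(p["frame"][115:265,240:400],(480,450))]+[cv2.resize(p["frame"][200:285,360:490],(320,209)[:2]).copy() if 0 else np.vstack([cv2.resize(p["frame"][205:285,360:480],(315,210)),np.zeros((240,315,3),np.uint8)])])
cv2.imwrite('pics/c3.png',f[...,::-1])
m=(C[...,0]>640)&(C[...,0]<760)&(abs(C[...,1]+26)<55)&(C[...,2]>9)&(C[...,2]<19)
m2=(C[...,0]>560)&(C[...,0]<760)&(C[...,1]<-50)&(C[...,1]>-85)&(C[...,2]>9)&(C[...,2]<19)
print(C[m].max(0),C[m2].min(0),C[m2].max(0)); print(env.state()["ee_pos"],env.state()["ee_rot"])
E
```

```text
[749.6 -63.4  18.5] [678.5 -66.5  11.9] [749.6 -63.4  18.5]
[665.6 -15.6  82.7] [-179.9   -0.    90.1]
```

View pics/c3.png

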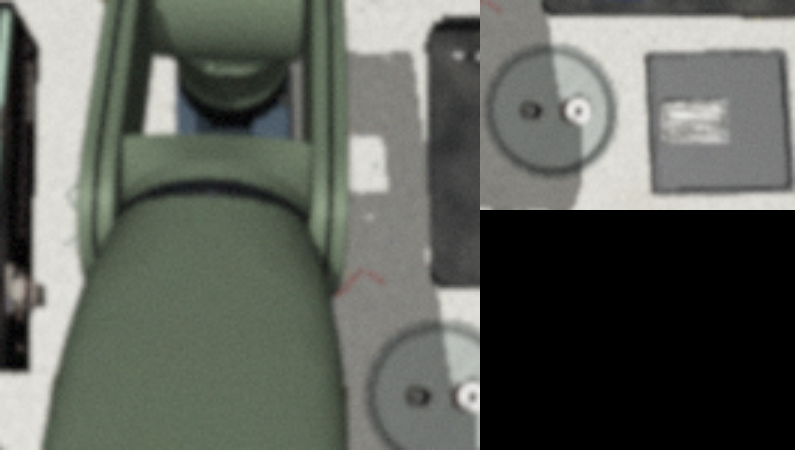

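The picture shows the coupling and bush upright in the dish (580,110 and 531,110) and the heat sink flat in the left half of the square tray (694,120). The arm hides the long tray. Next I lower the terminal block.

Emit:
{"api": "move_arm", "payload": {
  "plan": [
    [[0,-1,-3.5],1.5,0.6],
    [[0,0,-2.5],0,0.6],
    [[0,0,-1],0,0.6],
    [[0,0,0],0,0.6],
    [[0,0,0],0,0.6]
  ]
}}

```text
time_s: 20.8
ee_pos: [665.8, -25.5, 14.3]
ee_rot: [179.9, 0.0, 91.6]
force: [0.3, 0.1, -0.0]
gripper_width: 61.6
gripper_force: 25.0
```

Emit:
{"api": "move_arm", "payload": {
  "plan": [
    [[0,0,-0.5],0,0.6],
    [[0,0,0],0,0.6],
    [[0,0,-0.1],0,0.6],
    [[0,0,0],0,0.6],
    [[0,0,0],0,0.6]
  ]
}}

```text
time_s: 21.3
ee_pos: [665.7, -25.6, 7.2]
ee_rot: [180.0, 0.0, 91.6]
force: [-0.7, -0.1, 0.7]
gripper_width: 61.8
gripper_force: 25.0
```

Emit:
{"api": "move_arm", "payload": {
  "plan": [
    [[0,0,-0.1],0,0.6],
    [[0,0,0],0,0.6],
    [[0,0,0],0,0.6]
  ]
}}

```text
time_s: 21.6
ee_pos: [665.7, -25.6, 7.2]
ee_rot: [180.0, -0.0, 91.6]
force: [-1.1, 0.3, 6.2]
gripper_width: 61.8
gripper_force: 25.0
```

Emit:
{"api": "move_arm", "payload": {
  "plan": [
    [[0,0,0],0,0.25],
    [[0,0,0],0,0.15],
    [[0,0,0],0,0.15],
    [[0,0,1],0,0.15],
    [[0,0,4],0,0.15]
  ]
}}

```text
time_s: 22.1
ee_pos: [662.3, -25.5, 52.4]
ee_rot: [-179.4, -0.0, 91.6]
force: [-0.2, 0.3, -0.0]
gripper_width: 77.8
gripper_force: 0.0
```

Emit:
{"api": "move_arm", "payload": {
  "plan": [
    [[0,0,4],8.5,0.15],
    [[0,0,3],8.5,0.15],
    [[-4.9,0,0],8.5,0.15],
    [[-4.9,0,0],8.5,0.15],
    [[-4.9,0,0],8.5,0.15]
  ]
}}

```text
time_s: 22.6
ee_pos: [517.2, -25.7, 126.7]
ee_rot: [179.9, 0.1, 134.5]
force: [0.5, -0.0, -0.2]
gripper_width: 77.5
gripper_force: 0.0
```

Emit:
{"api": "move_arm", "payload": {
  "plan": [
    [[-4.9,0,0],8.5,0.15],
    [[-4.9,0,0],8.5,0.15],
    [[-4.9,0,0],8.5,0.15],
    [[0,4,0],8.5,0.15],
    [[0,4,0],8.5,0.15]
  ]
}}

```text
time_s: 23.1
ee_pos: [370.6, 54.1, 127.0]
ee_rot: [180.0, 0.1, 176.7]
force: [1.6, 0.4, 0.9]
gripper_width: 77.2
gripper_force: 0.0
```

Emit:
{"api": "move_arm", "payload": {
  "plan": [
    [[0,4,0],3,0.15],
    [[0,4,0],0,0.15],
    [[0.8,4,0],0,0.15],
    [[0.9,4.1,0],0,0.15],
    [[0,0,0],0,0.15]
  ]
}}

```text
time_s: 23.6
ee_pos: [390.5, 219.7, 127.0]
ee_rot: [179.8, 0.2, 179.9]
force: [0.1, -0.8, -0.3]
gripper_width: 77.2
gripper_force: 0.0
```

Emit:
{"api": "move_arm", "payload": {
  "plan": [
    [[0,0,-4],0,0.15],
    [[0,0,-4],0,0.15],
    [[0,0,-2],0,0.15],
    [[0,0,-1],0,0.15],
    [[0,0,0],0,0.15]
  ]
}}

```text
time_s: 24.1
ee_pos: [388.1, 214.6, 15.5]
ee_rot: [-179.9, -0.1, 179.6]
force: [-0.4, -0.1, 0.9]
gripper_width: 77.7
gripper_force: 0.0
```

Emit:
{"api": "move_arm", "payload": {
  "plan": [
    [[0,0,0],0,0.4],
    [[0,0,0],0,0.8],
    [[0,0,0],0,0.8],
    [[0,0,0],0,0.8],
    [[0,0,0],0,0.8]
  ],
  "squeeze": 30
}}

```text
time_s: 24.6
ee_pos: [388.8, 215.5, 16.4]
ee_rot: [180.0, 0.0, 179.6]
force: [-0.6, 0.4, -0.3]
gripper_width: 40.2
gripper_force: 0.0
```

Emit:
{"api": "move_arm", "payload": {
  "plan": [
    [[0,0,0],0,0.8],
    [[0,0,0],0,0.8],
    [[0,0,0],0,0.8]
  ]
}}

```text
time_s: 24.9
ee_pos: [388.7, 215.4, 16.2]
ee_rot: [180.0, 0.0, 179.6]
force: [-0.3, -0.7, 4.3]
gripper_width: 34.2
gripper_force: 30.0
```

Emit:
{"api": "move_arm", "payload": {
  "plan": [
    [[0,0,1],0,0.8],
    [[0,0,4],0,0.8],
    [[-0.5,-2,4],0,0.8],
    [[-0.5,-4.7,0],0,0.8],
    [[0,-4.7,0],0,0.8]
  ]
}}

```text
time_s: 25.4
ee_pos: [378.8, 100.7, 107.6]
ee_rot: [180.0, 0.2, 179.8]
force: [0.7, -0.5, -0.4]
gripper_width: 34.5
gripper_force: 30.0
```

Emit:
{"api": "move_arm", "payload": {
  "plan": [
    [[0,-4.7,0],0,0.8],
    [[0,-4.7,0],0,0.8],
    [[0,-4.7,0],-8,0.8],
    [[0,-4.7,0],-8,0.8],
    [[0,-4.7,0],-8,0.8]
  ]
}}

```text
time_s: 25.9
ee_pos: [378.2, -135.6, 106.6]
ee_rot: [180.0, 0.1, 155.3]
force: [1.0, -0.0, -0.3]
gripper_width: 34.5
gripper_force: 30.0
```

Emit:
{"api": "move_arm", "payload": {
  "plan": [
    [[0.9,-4.7,0],-8,0.8],
    [[0.9,-4.7,0],-8,0.8],
    [[0.9,-4.7,0],-8,0.8],
    [[0.9,-4.7,0],-8,0.8],
    [[0.9,-4.7,0],-8,0.8]
  ]
}}

```text
time_s: 26.4
ee_pos: [423.4, -370.7, 106.4]
ee_rot: [180.0, -0.0, 115.3]
force: [0.3, 0.7, 0.1]
gripper_width: 34.3
gripper_force: 30.0
```

Emit:
{"api": "move_arm", "payload": {
  "plan": [
    [[0.9,-4.2,0],-8,0.8],
    [[0,0,0],-8,0.8],
    [[0,0,0],-8,0.8],
    [[0,0,0],0,0.8]
  ]
}}

```text
time_s: 26.8
ee_pos: [432.3, -410.9, 106.0]
ee_rot: [-180.0, -0.0, 91.6]
force: [0.4, 0.1, -0.9]
gripper_width: 34.2
gripper_force: 30.0
```

Emit:
{"api": "move_arm", "payload": {
  "plan": [
    [[0.7,0.9,-3.5],0,0.8],
    [[0,0,-3],0,0.8],
    [[0,0,-1.5],0,0.8],
    [[0,0,0],0,0.8],
    [[0,0,0],0,0.8]
  ]
}}

```text
time_s: 27.3
ee_pos: [439.9, -401.7, 26.6]
ee_rot: [180.0, 0.0, 91.8]
force: [0.0, -1.0, -0.4]
gripper_width: 34.4
gripper_force: 30.0
```

Emit:
{"api": "move_arm", "payload": {
  "plan": [
    [[0,0,-0.4],0,0.8],
    [[0,0,0],0,0.8],
    [[0,0,-0.1],0,0.8],
    [[0,0,0],0,0.8],
    [[0,0,0],0,0.8]
  ]
}}

```text
time_s: 27.8
ee_pos: [439.7, -401.8, 21.2]
ee_rot: [180.0, 0.0, 91.6]
force: [0.3, -0.1, -0.2]
gripper_width: 34.3
gripper_force: 30.0
```

Emit:
{"api": "move_arm", "payload": {
  "plan": [
    [[0,0,-0.1],0,0.8],
    [[0,0,0],0,0.8],
    [[0,0,0],0,0.8]
  ]
}}

```text
time_s: 28.1
ee_pos: [439.8, -401.8, 20.3]
ee_rot: [180.0, 0.0, 91.7]
force: [-0.6, 0.2, 2.1]
gripper_width: 34.5
gripper_force: 30.0
```

Touching; release, rise, and back off toward the start.

Emit:
{"api": "move_arm", "payload": {
  "plan": [
    [[0,0,0],0,0.5],
    [[0,0,0],0,0.35],
    [[0,0,0],0,0.35],
    [[0,0,1],0,0.35],
    [[0,0,4],0,0.35]
  ]
}}

```text
time_s: 28.6
ee_pos: [437.3, -399.5, 67.1]
ee_rot: [-179.6, -0.4, 91.6]
force: [-0.3, 0.9, 0.6]
gripper_width: 59.2
gripper_force: 0.0
```

Emit:
{"api": "move_arm", "payload": {
  "plan": [
    [[0,0,4.5],0,0.35],
    [[0,0,4.5],0,0.35],
    [[-3.5,-2.5,0],0,0.35],
    [[-4,-2.5,0],0,0.35],
    [[-4,-2.5,0],0,0.35]
  ]
}}

```text
time_s: 29.1
ee_pos: [323.8, -477.3, 161.4]
ee_rot: [179.9, 0.1, 91.7]
force: [-0.9, -0.5, 1.0]
gripper_width: 59.1
gripper_force: 0.0
```

Emit:
{"api": "move_arm", "payload": {
  "plan": [
    [[-4,-2.5,0],0,0.35],
    [[-4,-2.5,0],0,0.35],
    [[0,0,0],0,0.35],
    [[0,0,0],0,0.35]
  ]
}}

```text
time_s: 29.5
ee_pos: [243.8, -527.1, 160.5]
ee_rot: [180.0, 0.0, 91.5]
force: [0.9, 0.4, 0.2]
gripper_width: 59.3
gripper_force: 0.0
```

```bash
python3 - <<'E'
from m import *
p=env.grab_frame("top"); C=cloud(p); f=np.hstack([cv2.resize(p["frame"][100:285,165:485],None,fx=2.45,fy=2.45)]); cv2.imwrite('pics/c4.png',f[...,::-1])
for l,g in dict(coupling=(450,-216,38),linear_bearing=(450,-174,33),capacitor=(440,-402,58),heat_sink=(440,-334,30),terminal_block=(666,-26,20)).items(): meas(p,l,g,zmin=17,r=dict(coupling=20,linear_bearing=20,capacitor=30,heat_sink=36).get(l,50))
for l,x,y,hx,hy in(("pad",800,-38,90,60),("glue",397,341,50,60)):
  for n in[p]:
    m=(abs(C[...,0]-x)<hx)&(abs(C[...,1]-y)<hy)&(C[...,2]>7); print(l,C[m].mean(0))
for l in("test_pad","glue_tube"): print(l,env.landmark_of(p,l)[:1])
E
```

```text
coupling n 81 bench z 3.2 top 39.3 mean [ 450.8 -215.6] mid [ 449.9 -215.6] rect c [ 450.4 -216. ] [21.6 23.7] ang 49.0 px 396.2 247.1
linear_bearing n 41 bench z 3.5 top 34.7 mean [ 450.5 -173.8] mid [ 449.9 -173.5] rect c [ 450.3 -173.9] [17.  17.8] ang 74.0 px 379.5 247.3
capacitor n 245 bench z 3.2 top 58.0 mean [ 441.8 -398.1] mid [ 441.5 -399. ] rect c [ 441.9 -398.7] [33.5 34. ] ang 27.1 px 468.8 250.6
heat_sink n 183 bench z 3.2 top 31.7 mean [ 441.1 -334.6] mid [ 442.3 -333.5] rect c [ 442.3 -333.5] [38.2 59.2] ang 0.1 px 441.8 251.1
terminal_block n 133 bench z 3.4 top 21.1 mean [665.1 -24.7] mid [667.6 -24.6] rect c [666.8 -25.3] [59.6 83.1] ang 2.0 px 321.5 165.8
pad [813.9 -46.2  27.9]
glue [402.2 342.2  18.4]
test_pad [{'point': [327.5, 119.9], 'score': 0.71}]
glue_tube [{'point': [187.6, 263.9], 'score': 0.77}]
```

View pics/c4.png

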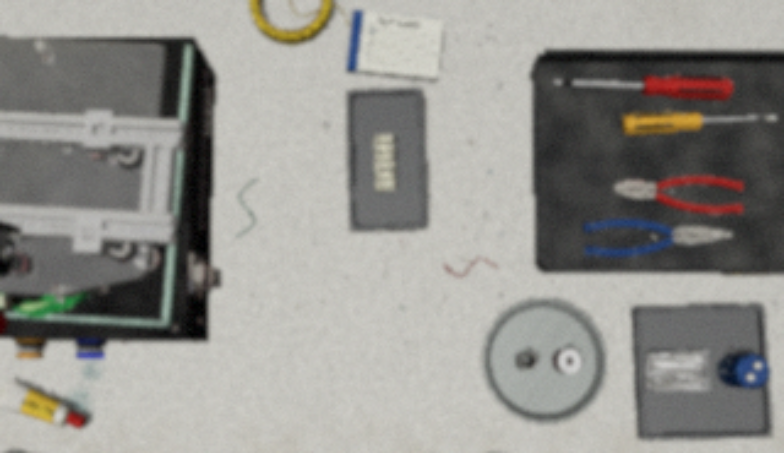

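The picture shows the terminal block centred in the long tray (385,162). The bush and coupling stand in the dish (526,359 and 568,361), and the heat sink and capacitor are in the square tray (678,370 and 744,370). The notepad and glue tube have not moved.

```bash
python3 -c "
from workcell import env
print(env.job_done())"
```

```text
the job is handed in; nothing more can be done
None
```

The job is handed in at about 30 s: all five parts are upright in their correct trays in the last picture, and the notepad and glue tube look unmoved (the hand-in call returned no verdict).

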